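# Back off the ratchet wheel of the reed-testing socket

### The job

Slacken the reed-testing socket: tip its pawl up clear of the ratchet teeth, then turn the crank backward (anticlockwise seen from above) until its arm bears against the upright stop post, and keep a moderate steady push on it there for a moment to seat it. Then tip the pawl fully back down into the teeth and let go, leaving the arm at the post. Never force the wheel against the pawl or slam the arm into the post, and leave the other things on the bench where they are.

Things in the scene. Friction and masses are not known exactly. Their poses are not given: they have to be found in the camera images.
- socket: Round brass flange, 176 mm wide and 10 mm thick, bolted to the bench, a brass socket cup (48 mm wide, 70 mm high) in the middle of its wheel. Origin on the wheel's axis at the bench top, z up. The pawl bracket is on its -y side. The wheel starts 72 or 108 degrees (give or take 11) short of the post; the lowered pawl allows it only some 2 to 12 mm backward at the teeth.
- wheel: Steel ratchet wheel, 120 mm wide, ten sawtooth teeth upright on its rim (tops 50 mm above the bench), on a vertical axis. Origin on the axis at bench height, z up, x along its crank arm: 14 mm wide, 52 to 62 mm above the bench, reaching out 102 mm. Backward is anticlockwise from above. Turns stiffly (about 2.5 N at the handle, more when faster) and stays where left.
- handle_mid (a point): Middle of the crank handle: an upright dark wooden grip on the end of the crank arm, 90 mm from the wheel's axis, 20 mm in diameter, free to spin on its own axis; it stands from 62 to 112 mm above the bench and this point is 89.5 mm above it.
- pawl (a joint): Pawl angle, rad: 0 fully down with its nose between the teeth, 0.9 fully tipped back. The nose clears the teeth from about 0.35; 0.6 or more is safe. The pivot is stiff (about 1.5 N at the knob): the pawl stays where left. It goes right down only with a gap between teeth under the nose, as when the arm is at the post.
- pawl_knob (a point): Centre of the round dark knob, 20 mm wide, on the pawl's upright lever (a rod 8 mm thick). With the pawl down it is 60 mm straight above the pivot, 121 mm above the bench. Pushing it outward, away from the wheel's axis, tips the nose up (47 mm of travel in all, sinking to 98 mm above the bench).
- pawl_pivot (a point): Middle of the pawl's level pivot pin, 61 mm above the bench, 82 mm from the wheel's axis towards the socket's -y; the pin runs along the socket's x, between bracket cheeks 32 mm wide over all, 68 mm high.
- stop_mid (a point): Point above the centre of the stop's foot, at arm height (57 mm above the bench), about 71 mm from the wheel's axis. The post is clamped somewhere along the foot's slot, up to 7 mm towards or away from the arm, its setting not reported: the arm touches it when this point is 6 to 20 mm to the wheel's +y, so find it by feel. Seat with some 9 to 16 N at the handle for about a second.
- stop: The stop: a slotted steel foot, 32 by 17 by 8 mm, with an upright steel post, 12 mm thick, its top 64 mm above the bench. It sits in either of two places on the flange, 36 degrees apart; the other has a low plug that the arm clears. Origin at the centre of the foot's underside, 10 mm above the bench.
- ferrule: Silver-coloured ferrule tube, 24 mm wide, 32 mm high, standing near the socket; leave it. Origin at the centre of its underside.
- reed_cap: Black reed cap, 28 mm wide, 58 mm high, standing near the socket; leave it. Origin at the centre of its underside.
- pliers: Round-nose pliers lying on the bench, 140 mm long; leave them. Origin near its middle.
- reed_box: Flat tin reed box with a dented lid, 98 by 65 by 30 mm; leave it. Origin at the centre of its underside.
- mandrel: Steel mandrel, a rod 120 mm long and 10 mm thick, lying; leave it. Origin near its middle.
- cork_block: Cork block, 70 by 50 by 30 mm; leave it. Origin at the centre of its underside.
- screwdriver: Screwdriver lying on the bench, 180 mm long; leave it. Origin near its middle.

How it is judged (in metres and radians):
On the way, in this order (a step that is already met when the one before it is completed fails the run):
1. the pawl is tipped up clear of the teeth (0.4 rad or more) (value of joint pawl above 0.4 rad), for 0.2 s.
2. with the pawl still clear, the arm is at the stop post and is kept pressed on it with 6 N or more for 0.4 s (contact force between wheel and stop above 6 N and value of joint pawl above 0.35 rad and y of stop_mid in the frame of wheel between 0.0045 and 0.022 m and x of stop_mid in the frame of wheel above 0 m), for 0.4 s.
3. the pawl is tipped fully back down into the teeth with the arm at the post (value of joint pawl below 0.06 rad and y of stop_mid in the frame of wheel between 0.0045 and 0.022 m and x of stop_mid in the frame of wheel above 0 m), for 0.2 s.
At the end, for the whole second after the job is handed in: The crank arm stands at the stop post (the centre of the post's foot 4.5 to 22 mm to its +y side), the pawl is fully down in the teeth (under 0.06 rad) and the wheel is at rest (all of step 3 and angular speed of wheel below 0.05 rad/s); the robot touches nothing.
It fails at once if the wheel and the pawl are forced against one another with more than 25 N (contact force between wheel and pawl above 25 N).
It fails at once if the arm is slammed or forced into the stop post with more than 22 N (contact force between wheel and stop above 22 N).
It fails at once if another thing on the bench is moved by more than 30 mm (distance of any of ferrule, reed_cap, pliers, reed_box, mandrel, cork_block, screwdriver from where it was at the start of the episode above 0.03 m).
It also fails if it takes over 72 s, if anything falls off the work surface, if the arm or the gripper's body presses on something with over 40 N, if the wrist force passes 120 N, or if a joint passes its speed limit or range.

### The arm

A 6-joint arm with a two-finger parallel gripper is mounted at the origin on the work surface. World frame = base frame: x ahead of the robot, y to its left, z up, the work surface at z = 0. Lengths are in mm, angles in rad, forces in N, time in s.
With the tool pointing down it reaches from about 350 to 875 mm from the base axis. Payload 4.2 kg.
Tool frame: the origin (TCP) lies midway between the tips of the shut fingers; the grasp point (between the pads) lies 19 mm behind it; z points along the fingers, y is the line along which they close (so a half turn about z gives the same grasp; the last joint's range is limited). The gripper opens to 85 mm and grips with 20 to 120 N. Pads are 22 mm wide; open, the fingers measure 114 mm over their backs; the gripper's body (76 mm by 85 mm) begins 54 mm behind the grasp point. The pads swing forward as they close: fully open they stand 13 mm farther back than shut.
Start: joints at [1.443, 0.385, 0.008, 0, -1.194, -0.259], TCP at [235.734, 578.817, 231.312] pointing down, gripper open.
Joint ranges: [-3.14, 3.14], [-1.21, 2.06], [-1.07, 1.41], [-3.16, 2.05], [-2.99, -0.16], [-3.1, 3.1]. Speed limits (rad/s): [2.79, 2.79, 3.14, 3.14, 3.14, 3.14].

### API

Orientations are given as a unit quaternion [x, y, z, w].
In Python, from bench import read_state, get_image, job_done gives the robot as it stands.
- The arm moves only by the shell command python3 -m jog 'ROWS'. ROWS is JSON, a list of rows, each a list of 3 entries, a list of its own where there are three numbers: the shift along the world's x, y, z scaled (see below), then the turn, a rotation vector about the world's x, y, z scaled (see below), then the gripper's target within -1 to 1 (shut at 1, half-way at 0, fully open at -1). In form: [[[x, y, z], [wx, wy, wz], claw], ...]. A call has 1 to 20 rows; each row is the pose to reach, as a shift and turn from the pose commanded when the call began; what a row does not reach only later rows make up. The controller multiplies each number of a shift by 10 cm and each number of a turn by 120 degrees. A row lasts 1/10 s, in which the tool goes at most 50 mm and 8.59 degrees, less where a joint would pass 70% of its speed; a pose out of reach is approached as far as the arm can. A call with a number of a shift or a turn outside -1 to 1 is refused whole. A call with a gripper value outside its range is refused whole. The fingers move at their own pace and stop on an object; the grip force is fixed at half the most. Time passes only in rows, so rows that repeat a pose let the fingers close. It gives the time, the measured TCP pose, the force, the opening and the grip force at its end, in the units of the state.
- read_state(): the state, without advancing time (a new reading comes with each control period).
- get_image(name): name is "scene" or "top"; returns a dict with "frame" (480x640x3 uint8, red, green, blue), "range_z" (480x640 float32, mm along the optical axis (not along the pixel's ray), 0 where there is no reading), "fx", "fy", "cx", "cy" (pixels), "R" (3x3) and "t" (3): a world point X has camera coordinates R X + t. Camera axes: x right, y down, z forward; pixel columns grow to the right and rows downward; lengths in mm; the calibration is good to about 2 mm. A picture is of the moment at which its call begins.
- job_done(): hands the job in; it is judged then, once.
The state is a dict: "clock": time; "joints": joint angles; "joint_vel": joint speeds; "joint_efforts": joint torques, N m; "position": TCP position; "ee_rot": TCP orientation; "contact_force": force on the tool from outside, world axes, zero at the start; "wrist_torque": the same for the moment, N m; "gripper_width": finger opening in mm; "grasp_force": force on a finger pad.
Only numpy, scipy, OpenCV 4.12 (cv2) and the standard library are available. Lean on these libraries where they do the work, as an engineer would, in place of code of your own. Each camera call takes 0.05 s, during which the arm holds its last target. There are 200 camera calls.

## Working session

There is one attempt and no reset: what is moved stays moved. The work goes in short steps, Python scripts to look and compute and a shell command to move; the robot and the scene stay as the last step left them, time stands still between calls to the robot, and variables do not carry over. Pictures are saved under pics/ and viewed, at most 10 in all, crops included, and the job is handed in when it is done.

```bash
mkdir -p pics
cat > h.py <<'E'
import numpy as np, cv2
from bench import read_state, get_image, job_done
def px2w(im,u,v,z=None):
    R=np.array(im["R"]);t=np.array(im["t"]).ravel()
    d=np.array([(u-im["cx"])/im["fx"],(v-im["cy"])/im["fy"],1.0])
    C=-R.T@t; w=R.T@d
    s=im["range_z"][int(round(v)),int(round(u))] if z is None else (z-C[2])/w[2]
    return C+s*w
def w2px(im,X):
    c=np.array(im["R"])@np.array(X)+np.array(im["t"]).ravel()
    return im["fx"]*c[0]/c[2]+im["cx"], im["fy"]*c[1]/c[2]+im["cy"]
def save(n,a): cv2.imwrite("pics/"+n,cv2.cvtColor(a,cv2.COLOR_RGB2BGR))
E
python3 - <<'E'
from h import *
import pickle
s=read_state();print(s)
for n in("top","scene"):
    im=get_image(n);pickle.dump(im,open(n+".pkl","wb"));save(n+"0.png",im["frame"])
    print(n,im["fx"],-np.array(im["R"]).T@np.array(im["t"]).ravel())
E
```

```text
{'clock': 0.0, 'joints': array([ 1.44262947e+00,  3.85551466e-01,  6.64678362e-03, -5.08441598e-04,
       -1.19403017e+00, -2.58611507e-01]), 'joint_vel': array([-0.00094016,  0.00104469, -0.00063094,  0.00066874, -0.0012372 ,
       -0.00019846]), 'joint_efforts': array([ 2.10253957e-04, -3.92291522e+01,  1.88397521e+01,  4.18630421e+00,
       -4.63729579e-03,  1.06204592e-07]), 'position': array([235.5068926 , 578.29891656, 230.23147513]), 'ee_rot': array([ 9.81339902e-01, -1.92277916e-01, -1.66096706e-04,  1.08238881e-03]), 'contact_force': array([ 0.28425942,  0.20817145, -0.74654484]), 'wrist_torque': array([ 0.04036728,  0.00852855, -0.0305137 ]), 'grasp_force': 0.0, 'gripper_width': 85.38431092429595}
top 503.7773387311842 [ 387.7648433    42.12958954 1198.86165881]
scene 526.1864684850467 [ 829.06950547 -407.93096437  994.42332894]
```

View pics/top0.png

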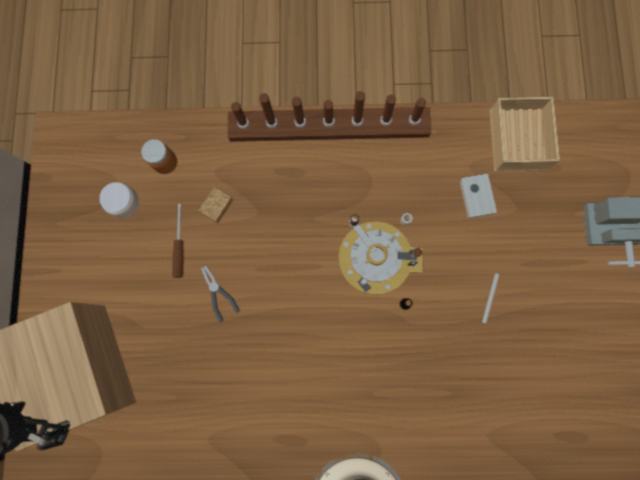

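View pics/scene0.png

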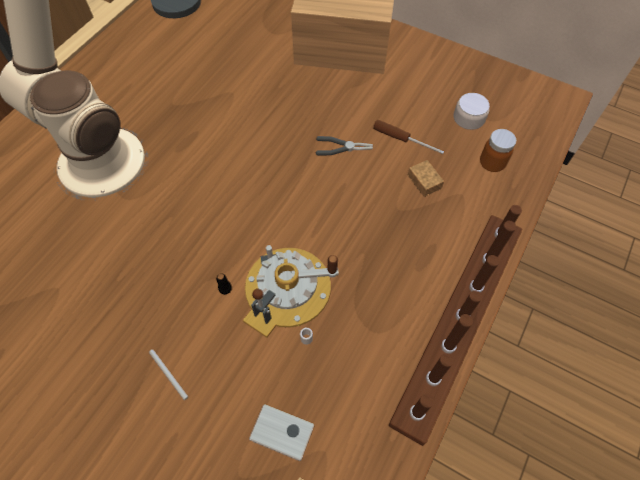

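The top view shows the socket at about (376,257), handle near (354,219), pawl and knob near (416,253), stop near (364,284), reed cap (406,303) and ferrule (406,218). I'll enlarge both.

Run:
```python
from h import *
import pickle
T=pickle.load(open("top.pkl","rb"));S=pickle.load(open("scene.pkl","rb"))
a=cv2.resize(T["frame"][200:320,320:440],(600,600),interpolation=cv2.INTER_CUBIC)
b=cv2.resize(S["frame"][225:365,205:345],(600,600),interpolation=cv2.INTER_CUBIC)
save("tc.png",a);save("sc.png",b)
for u,v,z in((376,257,70),(354,219,112),(416,253,131),(364,284,64),(406,303,58),(406,218,32)): print(px2w(T,u,v,z).round(1),px2w(T,u,v).round(1))
```

```text
[542.  -52.2  70. ] [546.  -54.6  40.9]
[621.6  -3.  112. ] [632.9  -5.2  59.5]
[ 540.8 -132.6  131. ] [ 541.3 -133.2  127.5]
[482.1 -23.8  64. ] [484.1 -25.2  39.4]
[ 438.4 -117.    58. ] [ 441.1 -125.4   -2.3]
[ 638.9 -129.1   32. ] [ 644.9 -133.2    4. ]
```

View pics/tc.png

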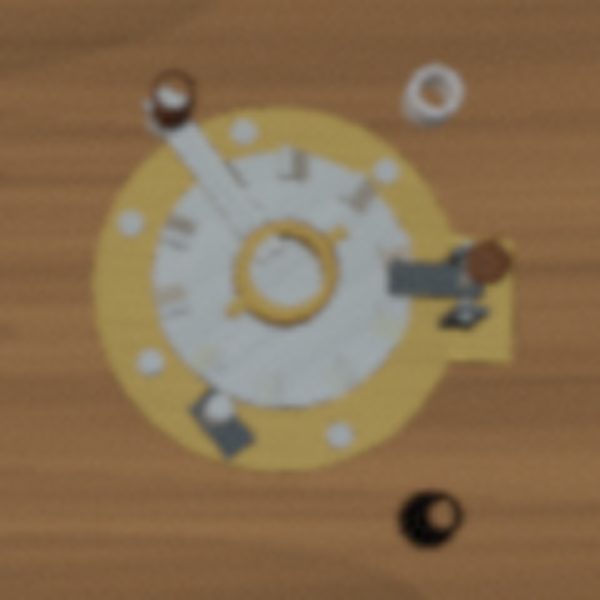

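View pics/sc.png

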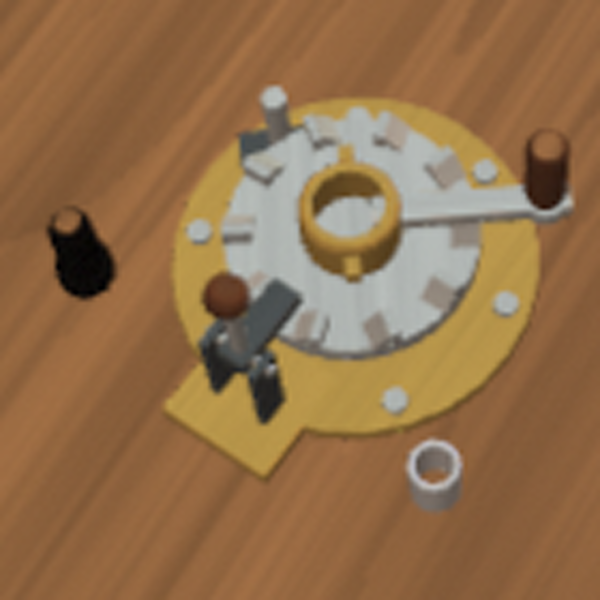

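The crops (5x top, 4.29x scene) show these top-crop points:
- cup rim (287,272)
- handle top (172,90)
- knob (487,262)
- post top (218,405)
- stop foot (222,425)

The pawl is down, the free plug seems hidden, and the stop is the near-left one. I'll cross-check by triangulating with both cameras.

Run:
```python
from h import *
import pickle
T=pickle.load(open("top.pkl","rb"));S=pickle.load(open("scene.pkl","rb"))
t=lambda u,v:(320+u/5-.4,200+v/5-.4); s=lambda u,v:(205+u*140/600-.4,225+v*140/600-.4)
P=dict(fl=(t(276,289),s(357,267),10),cup=(t(287,272),s(351,199),70),han=(t(172,88),s(548,142),112),knob=(t(487,262),s(226,297),121),post=(t(218,405),s(274,97),64),foot=(t(222,426),None,18),ferr=(t(437,90),s(435,460),32))
def tri(a,b):
    A=[]
    for im,p in((T,a),(S,b)):
        M=np.hstack([np.array(im["R"]),np.array(im["t"]).reshape(3,1)]);K=np.array([[im["fx"],0,im["cx"]],[0,im["fy"],im["cy"]],[0,0,1]]);A.append(K@M)
    x=cv2.triangulatePoints(A[0],A[1],np.array(a,float),np.array(b,float)).ravel();return x[:3]/x[3]
for n,(a,b,z) in P.items():
    print(n,px2w(T,*a,z).round(1), px2w(S,*b,z).round(1) if b else'', tri(a,b).round(1) if b else '')
```

```text
fl [549.3 -54.3  10. ] [551.1 -59.4  10. ] [549.6 -55.8   1.9]
cup [548.8 -54.7  70. ] [548.  -53.3  70. ] [548.6 -54.3  72.5]
han [625.6  -3.1 112. ] [621.3  -2.5 112. ] [623.4  -3.9 117. ]
knob [ 544.4 -136.5  121. ] [ 541.9 -137.8  121. ] [ 543.2 -137.3  122.2]
post [489.8 -22.2  64. ] [486.9 -23.8  64. ] [488.5 -23.3  65.4]
foot [484.  -26.4  18. ]  
ferr [ 639.8 -131.5   32. ] [ 636.6 -129.9   32. ] [ 638.2 -131.1   37.6]
```

Run:
```python
from h import *
import pickle
T=pickle.load(open("top.pkl","rb"))
print(w2px(T,[235.5,578,230]),w2px(T,[0,0,0]))
for u,v in((85,310),(130,400),(40,330),(60,370),(100,410),(117,190),(155,150)): print(u,v,px2w(T,u,v).round())
```

```text
(np.float64(48.32478604699236), np.float64(414.78786519335875)) (np.float64(357.7481647266566), np.float64(504.9286210800094))
85 310 [432. 584. 106.]
130 400 [233. 508.  26.]
40 330 [391. 648. 160.]
60 370 [311. 602. 157.]
100 410 [232. 514. 160.]
117 190 [716. 555.  50.]
155 150 [801. 455.  85.]
```

```bash
python3 -m jog '[[[0.19,-0.45,0],[0,0,-0.04],-1],[[0.385,-0.89,0],[0,0,-0.075],-1]]'
python3 -m jog '[[[0.19,-0.45,0],[0,0,-0.04],-1],[[0.385,-0.89,0],[0,0,-0.075],-1]]'
python3 -m jog '[[[0.19,-0.45,0],[0,0,-0.04],-1],[[0.385,-0.89,0],[0,0,-0.075],-1]]'
python3 -m jog '[[[0.19,-0.45,0],[0,0,-0.04],-1],[[0.385,-0.89,0],[0,0,-0.075],-1]]'
python3 -m jog '[[[0.19,-0.45,0],[0,0,-0.04],-1],[[0.385,-0.89,0],[0,0,-0.075],-1]]'
python3 -m jog '[[[0.19,-0.45,0],[0,0,-0.04],-1],[[0.385,-0.89,0],[0,0,-0.075],-1]]'
python3 -m jog '[[[0.19,-0.45,0],[0,0,-0.04],-1],[[0.385,-0.89,0],[0,0,-0.075],-1]]'
python3 -m jog '[[[0.19,-0.45,0],[0,0,-0.04],-1],[[0.385,-0.89,0],[0,0,-0.075],-1],[[0.385,-0.89,0],[0,0,-0.075],-1],[[0.385,-0.89,0],[0,0,-0.075],-1]]'
```

```text
clock: 0.3
position: [274.0, 488.9, 229.9]
ee_rot: [0.963, -0.269, -0.0, 0.001]
contact_force: [1.2, 0.5, 0.7]
gripper_width: 85.1
grasp_force: 0.0
clock: 0.5
position: [312.9, 398.7, 230.8]
ee_rot: [0.939, -0.345, -0.0, 0.001]
contact_force: [1.1, 0.8, 0.4]
gripper_width: 85.1
grasp_force: 0.0
clock: 0.7
position: [351.3, 309.6, 231.1]
ee_rot: [0.909, -0.417, -0.0, 0.0]
contact_force: [1.3, -0.3, -0.1]
gripper_width: 85.5
grasp_force: 0.0
clock: 0.9
position: [389.8, 220.7, 231.2]
ee_rot: [0.873, -0.487, -0.0, 0.0]
contact_force: [1.8, -0.1, 0.3]
gripper_width: 85.4
grasp_force: 0.0
clock: 1.1
position: [428.3, 131.8, 231.3]
ee_rot: [0.832, -0.554, -0.0, -0.0]
contact_force: [0.9, 0.5, 0.6]
gripper_width: 85.7
grasp_force: 0.0
clock: 1.3
position: [466.8, 42.8, 231.3]
ee_rot: [0.786, -0.618, -0.0, -0.0]
contact_force: [1.5, 1.5, -0.1]
gripper_width: 85.4
grasp_force: 0.0
clock: 1.5
position: [505.4, -46.2, 231.1]
ee_rot: [0.735, -0.678, -0.0, 0.0]
contact_force: [1.5, 0.5, -0.2]
gripper_width: 85.3
grasp_force: 0.0
clock: 1.9
position: [543.3, -134.2, 230.2]
ee_rot: [-0.68, 0.733, 0.001, -0.001]
contact_force: [0.1, 0.8, 0.0]
gripper_width: 85.3
grasp_force: 0.0
```

```bash
python3 -m jog '[[[0,-0.03,-0.3],[0,0,0],-1],[[0,-0.03,-0.6],[0,0,0],-1],[[0,-0.03,-0.95],[0,0,0],-1],[[0,-0.03,-0.95],[0,0,0],-1]]'
python3 -m jog '[[[0,0,-0.15],[0,0,0],-1],[[0,0,-0.32],[0,0,0],-1],[[0,0,-0.32],[0,0,0],0],[[0,0,-0.32],[0,0,0],0],[[0,0,-0.32],[0,0,0],0.3],[[0,0,-0.32],[0,0,0],0.3]]'
python3 - <<'E'
from h import *
im=get_image("top");u,v=map(int,w2px(im,[543,-137,121]))
im2=get_image("scene");a,b=map(int,w2px(im2,[543,-137,121]))
f=[cv2.resize(i["frame"][y-40:y+40,x-30:x+30],(390,520),interpolation=cv2.INTER_CUBIC) for i,x,y in((im,u,v),(im2,a,b))]
save("k1.png",np.hstack(f));print(u,v,a,b)
E
```

```text
clock: 2.3
position: [539.7, -134.5, 132.0]
ee_rot: [-0.681, 0.732, 0.004, -0.004]
contact_force: [0.4, -0.3, 0.3]
gripper_width: 85.4
grasp_force: 0.0
clock: 2.9
position: [544.5, -136.0, 105.7]
ee_rot: [-0.681, 0.732, -0.001, 0.001]
contact_force: [0.2, -1.1, -1.1]
gripper_width: 30.3
grasp_force: 0.0
417 252 258 293
```

View pics/k1.png

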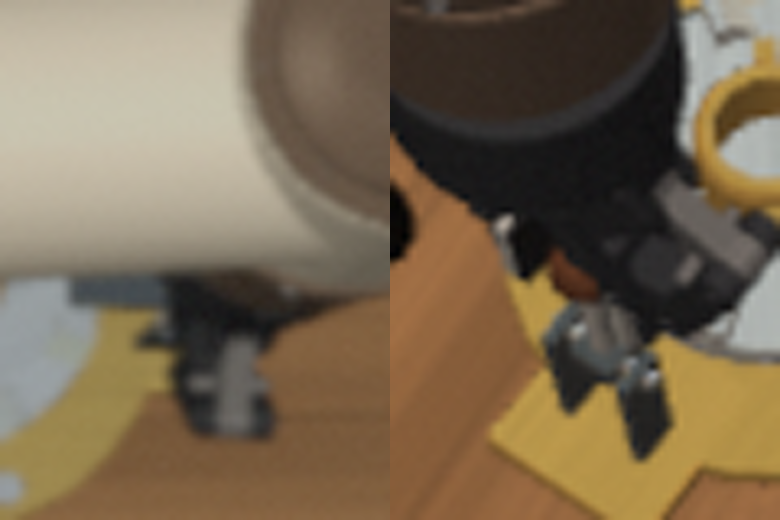

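In the scene half the brown knob (570,275) stands between the two fingers. Next I grip it and tip it outward along its arc.

```bash
python3 -m jog '[[[0,0,0],[0,0,0],1],[[0,0,0],[0,0,0],1],[[0,0,0],[0,0,0],1],[[0,0,0],[0,0,0],1]]'
python3 -m jog '[[[-0.003,-0.04,-0.001],[0,0,0],1],[[-0.006,-0.08,-0.005],[0,0,0],1],[[-0.006,-0.08,-0.005],[0,0,0],1],[[-0.006,-0.08,-0.005],[0,0,0],1]]'
```

```text
clock: 3.4
position: [544.3, -136.2, 105.0]
ee_rot: [-0.681, 0.732, -0.001, 0.0]
contact_force: [-1.2, 0.5, 5.6]
gripper_width: 16.5
grasp_force: 58.5
clock: 3.8
position: [543.7, -144.0, 104.6]
ee_rot: [-0.681, 0.732, -0.0, 0.001]
contact_force: [-2.1, 2.8, 6.0]
gripper_width: 16.5
grasp_force: 58.6
```

```bash
python3 -m jog '[[[-0.003,-0.035,-0.007],[0,0,0],1],[[-0.005,-0.07,-0.014],[0,0,0],1],[[-0.008,-0.11,-0.026],[0,0,0],1],[[-0.011,-0.155,-0.042],[0,0,0],1],[[-0.014,-0.195,-0.061],[0,0,0],1],[[-0.016,-0.235,-0.083],[0,0,0],1],[[-0.019,-0.27,-0.108],[0,0,0],1],[[-0.021,-0.307,-0.136],[0,0,0],1],[[-0.023,-0.335,-0.16],[0,0,0],1],[[-0.023,-0.335,-0.16],[0,0,0],1],[[-0.023,-0.335,-0.16],[0,0,0],1]]'
python3 - <<'E'
from h import *
im=get_image("scene");save("k2.png",cv2.resize(im["frame"][225:365,205:345],(600,600),interpolation=cv2.INTER_CUBIC))
E
```

```text
clock: 4.9
position: [540.8, -177.7, 87.6]
ee_rot: [-0.681, 0.732, 0.0, -0.0]
contact_force: [-0.1, 0.1, -0.1]
gripper_width: -0.2
grasp_force: 0.0
```

View pics/k2.png

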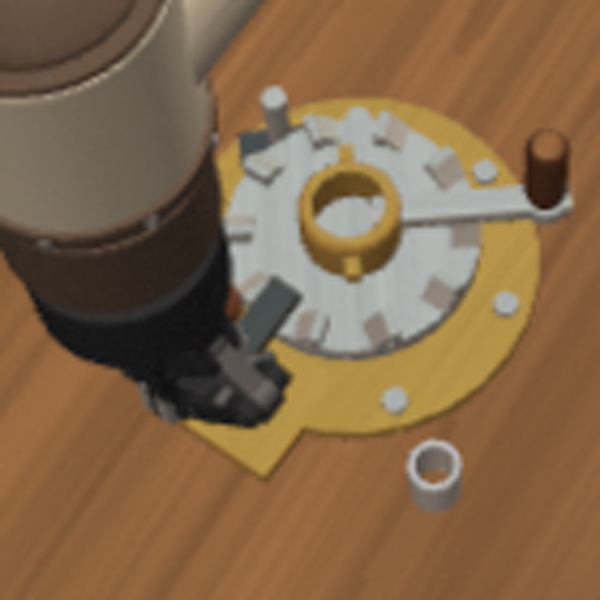

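The picture shows the fingers slid off the knob: they are shut, the pawl is still down and the knob is at about (235,305). Instead I'll push the knob from the wheel side with shut fingers.

```bash
python3 -m jog '[[[0,-0.05,0.3],[0,0,0],1],[[0,-0.05,0.75],[0,0,0],1],[[0,0.2,0.8],[0,0,0],1],[[0.02,0.5,0.8],[0,0,0],1],[[0.045,0.75,0.8],[0,0,0],1],[[0.045,0.75,0.8],[0,0,0],1]]'
python3 -m jog '[[[0,0,-0.25],[0,0,0],1],[[0,0,-0.5],[0,0,0],1],[[0,0,-0.6],[0,0,0],1],[[0,0,-0.6],[0,0,0],1]]'
python3 -m jog '[[[-0.003,-0.05,0],[0,0,0],1],[[-0.006,-0.1,0],[0,0,0],1],[[-0.009,-0.14,0],[0,0,0],1],[[-0.012,-0.18,0],[0,0,0],1],[[-0.014,-0.22,0],[0,0,0],1],[[-0.014,-0.22,0],[0,0,0],1]]'
```

```text
clock: 5.55
position: [545.7, -100.4, 168.4]
ee_rot: [-0.682, 0.731, -0.0, 0.001]
contact_force: [-0.2, -0.2, 0.6]
gripper_width: 0.1
grasp_force: 0.0
clock: 5.95
position: [544.4, -103.1, 106.4]
ee_rot: [-0.681, 0.732, 0.001, -0.001]
contact_force: [-0.3, 0.6, -0.5]
gripper_width: -0.3
grasp_force: 0.0
clock: 6.55
position: [544.0, -125.2, 108.1]
ee_rot: [-0.681, 0.733, -0.0, 0.0]
contact_force: [-0.4, -0.7, 0.2]
gripper_width: 0.1
grasp_force: 0.0
```

```bash
python3 -m jog '[[[0,-0.03,0],[0,0,0],1],[[0,-0.06,0],[0,0,0],1],[[-0.005,-0.09,-0.01],[0,0,0],1],[[-0.007,-0.12,-0.02],[0,0,0],1]]'
python3 -m jog '[[[0,-0.03,-0.01],[0,0,0],1],[[0,-0.06,-0.03],[0,0,0],1],[[-0.005,-0.09,-0.05],[0,0,0],1],[[-0.007,-0.12,-0.07],[0,0,0],1]]'
python3 -m jog '[[[0,-0.03,-0.01],[0,0,0],1],[[0,-0.06,-0.02],[0,0,0],1],[[0,-0.08,-0.03],[0,0,0],1],[[0,-0.08,-0.03],[0,0,0],1]]'
python3 - <<'E'
from h import *
im=get_image("scene");save("k3.png",cv2.resize(im["frame"][225:365,205:345],(600,600),interpolation=cv2.INTER_CUBIC))
E
```

```text
clock: 6.95
position: [543.5, -136.8, 105.8]
ee_rot: [-0.681, 0.732, -0.0, 0.0]
contact_force: [0.9, 2.3, 1.2]
gripper_width: -0.3
grasp_force: 0.8
clock: 7.35
position: [542.8, -149.1, 98.8]
ee_rot: [-0.681, 0.732, -0.0, 0.0]
contact_force: [0.0, 1.2, 1.8]
gripper_width: -0.0
grasp_force: 1.2
clock: 7.75
position: [542.2, -157.0, 95.4]
ee_rot: [-0.681, 0.732, 0.0, -0.0]
contact_force: [0.4, 0.4, 0.1]
gripper_width: 0.2
grasp_force: 0.1
```

View pics/k3.png

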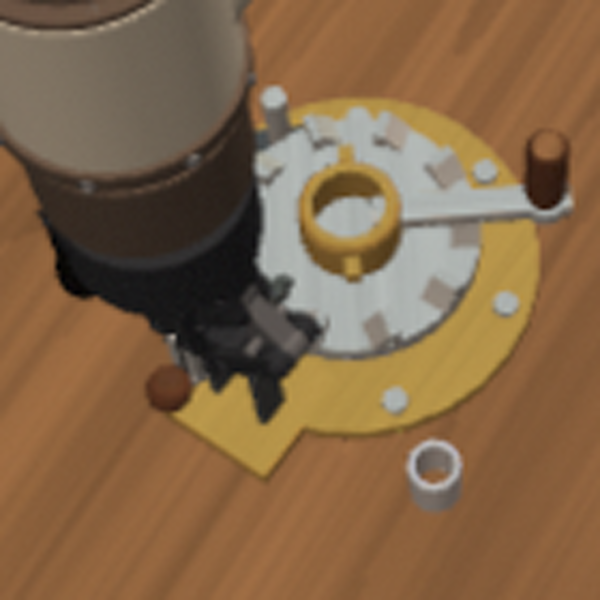

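The picture shows the pawl tipped outward, with the knob at about (168,388). I'll lift clear and check its angle.

```bash
python3 -m jog '[[[0,0.02,0.4],[0,0,0],1],[[0,0.02,0.8],[0,0,0],0],[[0,0.02,1],[0,0,0],-1],[[0,0.02,1],[0,0,0],-1]]'
python3 - <<'E'
from h import *
im=get_image("scene");p=np.array([205+168*140/600-.4,225+388*140/600-.4])
for th in np.arange(0.3,1,.1):
    r=82+60*np.sin(th);q=w2px(im,[548.8-.068*r,-54.5-.998*r,61+60*np.cos(th)]);print(round(th,2),(np.array(q)-p).round(1))
print(read_state()["joints"].round(2))
E
```

```text
clock: 8.2
position: [544.5, -155.2, 199.8]
ee_rot: [-0.681, 0.732, -0.003, 0.002]
contact_force: [-0.1, -0.3, -0.0]
gripper_width: 43.1
grasp_force: 0.0
0.3 [  8.8 -13.4]
0.4 [  7.  -10.5]
0.5 [ 5.3 -7.6]
0.6 [ 3.8 -4.7]
0.7 [ 2.4 -1.9]
0.8 [1.2 0.9]
0.9 [0.1 3.5]
[ 0.01  0.31 -0.2   0.   -1.06 -0.08]
```

Pawl is at about 0.78 rad, which is safe. Next I go to the handle, turned so the fingers close along the tangent.

```bash
python3 -m jog '[[[0.1,0.2,0],[0,0,-0.06],-1],[[0.2,0.5,0],[0,0,-0.12],-1],[[0.3,0.75,0],[0,0,-0.18],-1],[[0.4,0.95,0],[0,0,-0.23],-1]]'
python3 -m jog '[[[0.1,0.2,0],[0,0,-0.06],-1],[[0.2,0.4,0],[0,0,-0.12],-1],[[0.42,0.57,0],[0,0,-0.18],-1],[[0.42,0.57,0],[0,0,-0.2],-1],[[0.42,0.57,0],[0,0,-0.2],-1]]'
```

```text
clock: 8.65
position: [581.9, -58.7, 194.1]
ee_rot: [-0.485, 0.875, 0.001, -0.002]
contact_force: [0.9, -0.4, -0.5]
gripper_width: 85.4
grasp_force: 0.0
clock: 9.15
position: [623.9, -2.3, 193.6]
ee_rot: [-0.295, 0.956, 0.0, -0.002]
contact_force: [0.5, 0.8, -0.4]
gripper_width: 85.3
grasp_force: 0.0
```

```bash
python3 -m jog '[[[0,0,-0.3],[0,0,0],-1],[[0,0,-0.6],[0,0,0],-1],[[0,0,-0.95],[0,0,0],-1],[[0,0,-0.95],[0,0,0],-1]]'
python3 -m jog '[[[0,0,-0.12],[0,0,0],-1],[[0,0,-0.22],[0,0,0],-1],[[0,0,-0.22],[0,0,0],0],[[0,0,-0.22],[0,0,0],0.3],[[0,0,-0.22],[0,0,0],0.45],[[0,0,-0.22],[0,0,0],0.45],[[0,0,-0.22],[0,0,0],1],[[0,0,-0.22],[0,0,0],1],[[0,0,-0.22],[0,0,0],1]]'
```

```text
clock: 9.55
position: [619.8, -3.9, 94.9]
ee_rot: [-0.294, 0.956, 0.001, -0.006]
contact_force: [-1.1, 0.1, -1.2]
gripper_width: 85.9
grasp_force: 0.0
clock: 10.45
position: [625.1, -2.7, 79.8]
ee_rot: [-0.295, 0.956, -0.0, 0.001]
contact_force: [-0.4, 0.8, 5.0]
gripper_width: 18.2
grasp_force: 58.7
```

Run:
```python
import numpy as np
a0=34.2;r=91.5
for s in range(3):
    b=a0+s*30
    for k in range(1,7):
        d=r*(np.array([np.cos(np.radians(b+5*k)),np.sin(np.radians(b+5*k))])-[np.cos(np.radians(b)),np.sin(np.radians(b))]);print(s,(d/100).round(3),round(5*k/120,3))
```

```text
0 [-0.048  0.064] 0.042
0 [-0.101  0.124] 0.083
0 [-0.159  0.178] 0.125
0 [-0.222  0.228] 0.167
0 [-0.288  0.272] 0.208
0 [-0.359  0.309] 0.25
1 [-0.073  0.032] 0.042
1 [-0.149  0.057] 0.083
1 [-0.227  0.075] 0.125
1 [-0.306  0.087] 0.167
1 [-0.385  0.091] 0.208
1 [-0.465  0.089] 0.25
2 [-0.079 -0.009] 0.042
2 [-0.157 -0.026] 0.083
2 [-0.234 -0.048] 0.125
2 [-0.308 -0.078] 0.167
2 [-0.379 -0.114] 0.208
2 [-0.447 -0.156] 0.25
```

```bash
python3 -m jog '[[[-0.024,0.032,0],[0,0,0.02],1],[[-0.048,0.064,0],[0,0,0.042],1],[[-0.075,0.094,0],[0,0,0.062],1],[[-0.101,0.124,0],[0,0,0.083],1],[[-0.13,0.151,0],[0,0,0.104],1],[[-0.159,0.178,0],[0,0,0.125],1],[[-0.19,0.203,0],[0,0,0.146],1],[[-0.222,0.228,0],[0,0,0.167],1],[[-0.288,0.272,0],[0,0,0.208],1],[[-0.359,0.309,0],[0,0,0.25],1]]'
python3 -m jog '[[[-0.073,0.032,0],[0,0,0.042],1],[[-0.149,0.057,0],[0,0,0.083],1],[[-0.227,0.075,0],[0,0,0.125],1],[[-0.306,0.087,0],[0,0,0.167],1],[[-0.385,0.091,0],[0,0,0.208],1],[[-0.465,0.089,0],[0,0,0.25],1],[[-0.465,0.089,0],[0,0,0.25],1]]'
```

```text
clock: 11.45
position: [589.5, 27.3, 79.8]
ee_rot: [-0.533, 0.846, -0.001, 0.001]
contact_force: [0.6, -5.1, 3.5]
gripper_width: 18.3
grasp_force: 58.8
clock: 12.15
position: [541.9, 35.7, 79.7]
ee_rot: [0.733, -0.68, 0.001, 0.001]
contact_force: [-0.0, -5.7, 6.4]
gripper_width: 18.3
grasp_force: 58.9
```

```bash
python3 -m jog '[[[-0.079,-0.016,0],[0,0,0.042],1],[[-0.157,-0.037,0],[0,0,0.083],1],[[-0.234,-0.06,0],[0,0,0.125],1],[[-0.308,-0.09,0],[0,0,0.167],1],[[-0.375,-0.126,0],[0,0,0.208],1],[[-0.435,-0.166,0],[0,0,0.25],1],[[-0.435,-0.166,0],[0,0,0.25],1]]'
python3 - <<'E'
from h import *
s=read_state();p=s["position"]-np.array([548.8,-54.5,0]);a=np.arctan2(p[1],p[0]);print(np.degrees(a),np.hypot(p[0],p[1]))
n=np.array([-np.sin(a),np.cos(a)]);f=s["contact_force"][:2];print("tan,rad F",f@n,f@np.array([np.cos(a),np.sin(a)]))
r=90
for k in range(1,16):
    b=a+np.radians(k*1.5);d=r*np.array([np.cos(b)-np.cos(a),np.sin(b)-np.sin(a)])/100;print(k*1.5,d.round(3),round(k*1.5/120,3))
E
```

```text
clock: 12.85
position: [499.5, 20.4, 79.8]
ee_rot: [0.884, -0.468, 0.001, -0.001]
contact_force: [1.3, -1.9, 4.7]
gripper_width: 18.3
grasp_force: 59.4
123.31889899687775 89.66940065909166
tan,rad F -0.04407387295478227 -2.289816415099325
1.5 [-0.02  -0.013] 0.013
3.0 [-0.039 -0.027] 0.025
4.5 [-0.057 -0.041] 0.037
6.0 [-0.076 -0.056] 0.05
7.5 [-0.094 -0.071] 0.062
9.0 [-0.112 -0.087] 0.075
10.5 [-0.129 -0.103] 0.087
12.0 [-0.146 -0.119] 0.1
13.5 [-0.162 -0.136] 0.113
15.0 [-0.178 -0.154] 0.125
16.5 [-0.193 -0.171] 0.138
18.0 [-0.208 -0.19 ] 0.15
19.5 [-0.223 -0.208] 0.163
21.0 [-0.237 -0.227] 0.175
22.5 [-0.25  -0.246] 0.188
```

```bash
cat > f.py <<'E'
from h import *
s=read_state();p=s["position"]-np.array([548.8,-54.5,0]);a=np.arctan2(p[1],p[0])
n=np.array([-np.sin(a),np.cos(a)]);f=s["contact_force"][:2]
print("ang %.2f r %.1f Ft %.1f Fr %.1f"%(np.degrees(a),np.hypot(p[0],p[1]),f@n,f@np.array([n[1],-n[0]])))
E
python3 -m jog '[[[-0.02,-0.013,0],[0,0,0.013],1],[[-0.039,-0.027,0],[0,0,0.025],1],[[-0.057,-0.041,0],[0,0,0.037],1],[[-0.076,-0.056,0],[0,0,0.05],1],[[-0.094,-0.071,0],[0,0,0.062],1],[[-0.112,-0.087,0],[0,0,0.075],1],[[-0.129,-0.103,0],[0,0,0.087],1],[[-0.129,-0.103,0],[0,0,0.087],1]]'; python3 f.py
python3 -m jog '[[[-0.005,-0.005,0],[0,0,0.004],1],[[-0.011,-0.011,0],[0,0,0.008],1],[[-0.017,-0.016,0],[0,0,0.012],1],[[-0.022,-0.022,0],[0,0,0.016],1]]'; python3 f.py
```

```text
clock: 13.65
position: [487.4, 10.7, 79.7]
ee_rot: [0.923, -0.385, 0.002, -0.001]
contact_force: [2.6, -1.1, 6.7]
gripper_width: 18.1
grasp_force: 59.4
ang 133.32 r 89.6 Ft -1.1 Fr -2.6
clock: 14.05
position: [485.5, 8.7, 79.7]
ee_rot: [0.929, -0.369, 0.002, -0.001]
contact_force: [4.0, -0.0, 4.8]
gripper_width: 18.1
grasp_force: 59.4
ang 135.03 r 89.5 Ft -2.8 Fr -2.9
```

```bash
python3 -m jog '[[[-0.005,-0.006,0],[0,0,0.004],1],[[-0.011,-0.011,0],[0,0,0.008],1],[[-0.016,-0.017,0],[0,0,0.012],1],[[-0.021,-0.023,0],[0,0,0.016],1]]'; python3 f.py
python3 -m jog '[[[-0.005,-0.006,0],[0,0,0.004],1],[[-0.011,-0.012,0],[0,0,0.008],1],[[-0.011,-0.012,0],[0,0,0.008],1]]'; python3 f.py
python3 -m jog '[[[-0.005,-0.006,0],[0,0,0.004],1],[[-0.01,-0.012,0],[0,0,0.008],1],[[-0.01,-0.012,0],[0,0,0.008],1]]'; python3 f.py
```

```text
clock: 14.45
position: [483.3, 6.5, 79.7]
ee_rot: [0.935, -0.354, 0.002, -0.001]
contact_force: [3.5, 0.8, 6.0]
gripper_width: 18.3
grasp_force: 59.4
ang 137.03 r 89.5 Ft -2.9 Fr -2.0
clock: 14.75
position: [482.1, 5.2, 79.7]
ee_rot: [0.938, -0.346, 0.002, -0.001]
contact_force: [2.1, 0.7, 6.5]
gripper_width: 18.1
grasp_force: 59.4
ang 138.16 r 89.5 Ft -1.9 Fr -1.1
clock: 15.05
position: [481.1, 4.1, 79.7]
ee_rot: [0.941, -0.338, 0.002, -0.001]
contact_force: [3.3, 1.1, 7.0]
gripper_width: 18.0
grasp_force: 59.5
ang 139.13 r 89.5 Ft -3.0 Fr -1.8
```

```bash
python3 -m jog '[[[-0.005,-0.006,0],[0,0,0.004],1],[[-0.01,-0.012,0],[0,0,0.008],1],[[-0.01,-0.012,0],[0,0,0.008],1]]'; python3 f.py
python3 -m jog '[[[-0.005,-0.006,0],[0,0,0.004],1],[[-0.01,-0.012,0],[0,0,0.008],1],[[-0.01,-0.012,0],[0,0,0.008],1]]'; python3 f.py
```

```text
clock: 15.35
position: [480.1, 2.8, 79.7]
ee_rot: [0.944, -0.33, 0.002, -0.001]
contact_force: [2.0, 0.9, 6.2]
gripper_width: 18.2
grasp_force: 59.5
ang 140.14 r 89.5 Ft -2.0 Fr -1.0
clock: 15.65
position: [479.2, 1.6, 79.7]
ee_rot: [0.947, -0.322, 0.002, -0.001]
contact_force: [2.5, 0.5, 6.7]
gripper_width: 18.2
grasp_force: 59.5
ang 141.13 r 89.5 Ft -2.0 Fr -1.7
```

```bash
python3 -m jog '[[[-0.005,-0.006,0],[0,0,0.004],1],[[-0.009,-0.012,0],[0,0,0.008],1],[[-0.009,-0.012,0],[0,0,0.008],1]]'; python3 f.py
python3 -m jog '[[[-0.005,-0.006,0],[0,0,0.004],1],[[-0.005,-0.006,0],[0,0,0.004],1]]'; python3 f.py
python3 -m jog '[[[-0.005,-0.006,0],[0,0,0.004],1],[[-0.005,-0.006,0],[0,0,0.004],1]]'; python3 f.py
```

```text
clock: 15.95
position: [478.5, 0.7, 79.7]
ee_rot: [0.949, -0.314, 0.002, -0.001]
contact_force: [2.8, 2.7, 6.2]
gripper_width: 18.2
grasp_force: 59.5
ang 141.84 r 89.4 Ft -3.8 Fr -0.5
clock: 16.15
position: [478.3, 0.5, 79.7]
ee_rot: [0.951, -0.31, 0.002, -0.002]
contact_force: [3.2, 3.0, 5.8]
gripper_width: 18.4
grasp_force: 59.4
ang 142.00 r 89.4 Ft -4.3 Fr -0.7
clock: 16.35
position: [478.3, 0.4, 79.8]
ee_rot: [0.952, -0.306, 0.003, -0.002]
contact_force: [2.9, 5.5, 4.5]
gripper_width: 18.1
grasp_force: 59.3
ang 142.12 r 89.4 Ft -6.1 Fr 1.1
```

Contact was felt at about 141.9°, as predicted. I'll raise the push gradually to about 12 N and hold it.

```bash
python3 -m jog '[[[-0.005,-0.006,0],[0,0,0],1],[[-0.007,-0.01,0],[0,0,0],1],[[-0.007,-0.01,0],[0,0,0],1]]'; python3 f.py
python3 -m jog '[[[-0.004,-0.005,0],[0,0,0],1],[[-0.007,-0.009,0],[0,0,0],1],[[-0.007,-0.009,0],[0,0,0],1]]'; python3 f.py
```

```text
clock: 16.65
position: [478.2, 0.1, 79.8]
ee_rot: [0.952, -0.306, 0.003, -0.003]
contact_force: [3.8, 8.9, 2.8]
gripper_width: 18.2
grasp_force: 59.3
ang 142.28 r 89.3 Ft -9.4 Fr 2.4
clock: 16.95
position: [478.1, -0.1, 79.8]
ee_rot: [0.952, -0.306, 0.004, -0.004]
contact_force: [4.4, 10.7, 2.8]
gripper_width: 18.4
grasp_force: 59.2
ang 142.43 r 89.2 Ft -11.2 Fr 3.0
```

```bash
python3 -m jog '[[[-0.003,-0.003,0],[0,0,0],1],[[-0.003,-0.003,0],[0,0,0],1],[[-0.003,-0.003,0],[0,0,0],1],[[-0.003,-0.003,0],[0,0,0],1],[[-0.003,-0.003,0],[0,0,0],1],[[-0.003,-0.003,0],[0,0,0],1],[[-0.003,-0.003,0],[0,0,0],1]]'; python3 f.py
python3 -m jog '[[[0,0,0],[0,0,0],1],[[0,0,0],[0,0,0],1],[[0,0,0],[0,0,0],1],[[0,0,0],[0,0,0],1],[[0,0,0],[0,0,0],1],[[0,0,0],[0,0,0],1]]'; python3 f.py
python3 -m jog '[[[0.005,0.008,0],[0,0,0],1],[[0.01,0.015,0],[0,0,0],1],[[0.015,0.021,0],[0,0,0],1],[[0.015,0.021,0],[0,0,0],1]]'; python3 f.py
```

```text
clock: 17.65
position: [478.0, -0.2, 79.8]
ee_rot: [0.952, -0.306, 0.004, -0.004]
contact_force: [5.1, 12.2, 2.8]
gripper_width: 18.4
grasp_force: 59.2
ang 142.49 r 89.2 Ft -12.8 Fr 3.4
clock: 18.25
position: [478.0, -0.2, 79.8]
ee_rot: [0.952, -0.306, 0.004, -0.004]
contact_force: [5.4, 11.9, 1.7]
gripper_width: 18.3
grasp_force: 59.2
ang 142.49 r 89.2 Ft -12.7 Fr 3.0
clock: 18.65
position: [478.2, 0.3, 79.8]
ee_rot: [0.952, -0.306, 0.003, -0.002]
contact_force: [2.5, 5.1, 4.7]
gripper_width: 18.3
grasp_force: 59.4
ang 142.22 r 89.4 Ft -5.5 Fr 1.2
```

```bash
python3 -m jog '[[[0.005,0.008,0],[0,0,0],1],[[0.01,0.013,0],[0,0,0],1],[[0.01,0.013,0],[0,0,0],1]]'; python3 f.py
python3 -m jog '[[[0,0,0],[0,0,0],0.3],[[0,0,0],[0,0,0],0],[[0,0,0],[0,0,0],-0.4],[[0,0,0],[0,0,0],-0.4],[[0,0,0],[0,0,0],-0.4]]'
python3 -m jog '[[[0,0,0.3],[0,0,0],-0.4],[[0,0,0.6],[0,0,0],0.5],[[0,0,1],[0,0,0],1],[[0,0,1],[0,0,0],1]]'
```

```text
clock: 18.95
position: [478.3, 0.5, 79.7]
ee_rot: [0.952, -0.306, 0.002, -0.001]
contact_force: [3.2, 0.1, 6.3]
gripper_width: 17.9
grasp_force: 59.6
ang 142.03 r 89.5 Ft -2.0 Fr -2.4
clock: 19.45
position: [475.7, -0.5, 78.5]
ee_rot: [0.952, -0.307, -0.001, 0.0]
contact_force: [0.1, 0.5, 0.2]
gripper_width: 60.1
grasp_force: 0.0
clock: 19.85
position: [479.6, 0.3, 184.1]
ee_rot: [0.952, -0.306, 0.005, -0.003]
contact_force: [0.3, 0.2, 0.1]
gripper_width: 16.6
grasp_force: 0.0
```

```bash
python3 -m jog '[[[0.07,-0.25,0],[0,0,-0.06],1],[[0.14,-0.5,0],[0,0,-0.12],1],[[0.2,-0.75,0],[0,0,-0.18],1]]'
python3 -m jog '[[[0.07,-0.25,0],[0,0,-0.06],1],[[0.14,-0.5,0],[0,0,-0.12],1],[[0.2,-0.75,0],[0,0,-0.18],1]]'
python3 -m jog '[[[0.07,-0.25,0],[0,0,-0.06],1],[[0.14,-0.5,0],[0,0,-0.12],1],[[0.19,-0.65,0],[0,0,-0.127],1],[[0.19,-0.65,0],[0,0,-0.127],1]]'
python3 - <<'E'
from h import *
im=get_image("scene");T=get_image("top")
a=cv2.resize(im["frame"][225:365,205:345],(400,400),interpolation=cv2.INTER_CUBIC);b=cv2.resize(T["frame"][200:320,320:440],(400,400),interpolation=cv2.INTER_CUBIC)
save("k4.png",np.hstack([a,b]))
E
```

```text
clock: 20.15
position: [496.0, -76.0, 178.4]
ee_rot: [0.876, -0.482, -0.0, 0.0]
contact_force: [0.1, 0.4, 0.5]
gripper_width: -0.2
grasp_force: 0.0
clock: 20.45
position: [516.0, -151.3, 178.0]
ee_rot: [0.77, -0.638, -0.001, 0.0]
contact_force: [-0.2, -0.6, -0.2]
gripper_width: -0.5
grasp_force: 0.0
clock: 20.85
position: [535.3, -216.6, 177.9]
ee_rot: [-0.681, 0.732, 0.0, -0.0]
contact_force: [-0.5, 1.2, 0.3]
gripper_width: 0.2
grasp_force: 0.0
```

View pics/k4.png

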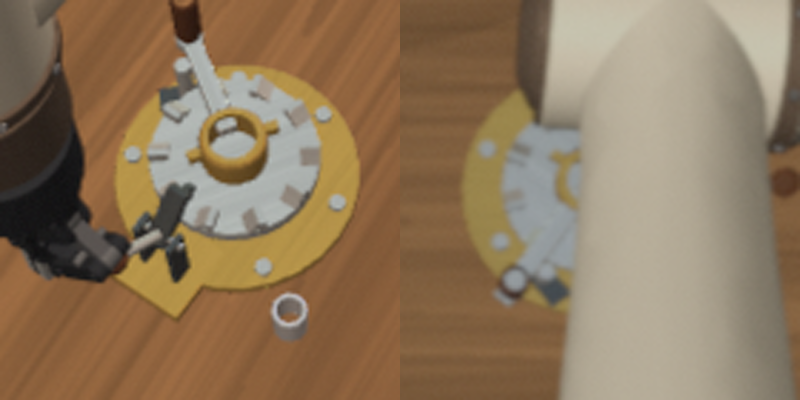

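The arm lies against the post (175,75), with the pawl tipped and its knob just visible at (118,262). I'll descend outside the knob and push inward.

```bash
python3 -m jog '[[[0.025,0,-0.3],[0,0,0],1],[[0.025,0,-0.6],[0,0,0],1],[[0.025,0,-0.85],[0,0,0],1],[[0.025,0,-0.85],[0,0,0],1]]'
python3 -m jog '[[[0.003,0.05,0],[0,0,0],1],[[0.006,0.1,0],[0,0,0],1],[[0.009,0.14,0],[0,0,0],1],[[0.012,0.18,0],[0,0,0],1],[[0.012,0.18,0],[0,0,0],1]]'
python3 -m jog '[[[0.003,0.04,0.01],[0,0,0],1],[[0.006,0.08,0.03],[0,0,0],1],[[0.008,0.12,0.05],[0,0,0],1],[[0.011,0.16,0.07],[0,0,0],1],[[0.011,0.16,0.07],[0,0,0],1]]'
```

```text
clock: 21.35
position: [534.8, -213.6, 90.4]
ee_rot: [-0.682, 0.732, 0.003, -0.002]
contact_force: [-0.7, -0.1, 0.4]
gripper_width: 0.1
grasp_force: 0.0
clock: 21.85
position: [540.0, -198.5, 96.4]
ee_rot: [-0.682, 0.732, -0.002, 0.0]
contact_force: [-1.5, -6.3, 3.9]
gripper_width: 0.0
grasp_force: 3.0
clock: 22.35
position: [540.8, -181.1, 102.0]
ee_rot: [-0.681, 0.732, -0.001, 0.001]
contact_force: [-0.3, -2.3, 1.6]
gripper_width: 0.1
grasp_force: 1.3
```

```bash
python3 -m jog '[[[0.003,0.04,0.01],[0,0,0],1],[[0.006,0.08,0.02],[0,0,0],1],[[0.009,0.12,0.03],[0,0,0],1],[[0.009,0.12,0.03],[0,0,0],1]]'
python3 -m jog '[[[0.002,0.03,0.005],[0,0,0],1],[[0.004,0.05,0.01],[0,0,0],1],[[0.005,0.07,0.01],[0,0,0],1],[[0.005,0.07,0.01],[0,0,0],1]]'
python3 -m jog '[[[0.001,0.01,0],[0,0,0],1],[[0.001,0.02,0],[0,0,0],1],[[0.001,0.03,0],[0,0,0],1],[[0.001,0.03,0],[0,0,0],1]]'
```

```text
clock: 22.75
position: [540.8, -168.4, 103.5]
ee_rot: [-0.681, 0.732, 0.0, 0.0]
contact_force: [-0.3, -0.6, -0.2]
gripper_width: 0.4
grasp_force: 0.1
clock: 23.15
position: [541.3, -161.9, 104.6]
ee_rot: [-0.681, 0.732, 0.0, -0.0]
contact_force: [-0.3, -0.2, 0.5]
gripper_width: 0.1
grasp_force: 0.3
clock: 23.55
position: [541.6, -159.2, 104.9]
ee_rot: [-0.681, 0.732, -0.0, 0.0]
contact_force: [-0.3, -1.7, 0.5]
gripper_width: 0.1
grasp_force: 0.6
```

```bash
python3 -m jog '[[[0,0.008,0],[0,0,0],1],[[0,0.015,0],[0,0,0],1],[[0,0.015,0],[0,0,0],1]]'|sed -n 2,4p
python3 -m jog '[[[0,0.008,0],[0,0,0],1],[[0,0.01,0],[0,0,0],1],[[0,0.01,0],[0,0,0],1]]'|sed -n 2,4p
```

```text
position: [541.6, -157.8, 104.9]
ee_rot: [-0.681, 0.732, -0.0, 0.0]
contact_force: [0.3, -2.5, 1.7]
position: [541.6, -157.7, 104.9]
ee_rot: [-0.681, 0.732, -0.0, -0.0]
contact_force: [0.3, -5.4, 0.1]
```

```bash
python3 -m jog '[[[0,0.006,0],[0,0,0],1],[[0,0.006,0],[0,0,0],1],[[0,0.006,0],[0,0,0],1]]'|sed -n 2,4p
python3 -m jog '[[[0,-0.03,0],[0,0,0],1],[[0,-0.1,0],[0,0,0],1],[[0,-0.3,0],[0,0,0],1],[[0,-0.6,0.2],[0,0,0],1],[[0,-0.9,0.5],[0,0,0],1],[[0,-1,0.8],[0,0,0],1],[[0,-1,0.8],[0,0,0],1]]'|sed -n 2,4p
python3 -m jog '[[[-0.2,-0.3,0],[0,0,0],1],[[-0.3,-0.6,0.2],[0,0,0],1],[[-0.4,-0.9,0.3],[0,0,0],1],[[-0.4,-0.9,0.3],[0,0,0],1]]'|sed -n 2,4p
python3 - <<'E'
from h import *
im=get_image("scene");T=get_image("top")
a=cv2.resize(im["frame"][225:365,205:345],(400,400),interpolation=cv2.INTER_CUBIC);b=cv2.resize(T["frame"][200:320,320:440],(400,400),interpolation=cv2.INTER_CUBIC)
save("k5.png",np.hstack([a,b]))
E
```

```text
position: [541.7, -157.5, 105.0]
ee_rot: [-0.681, 0.732, -0.001, -0.001]
contact_force: [0.9, -8.5, 0.1]
position: [543.9, -258.5, 189.3]
ee_rot: [-0.68, 0.733, -0.004, 0.002]
contact_force: [1.0, 0.9, 0.5]
position: [501.0, -348.7, 215.7]
ee_rot: [-0.68, 0.733, -0.001, 0.0]
contact_force: [-0.3, 0.3, -0.2]
```

View pics/k5.png

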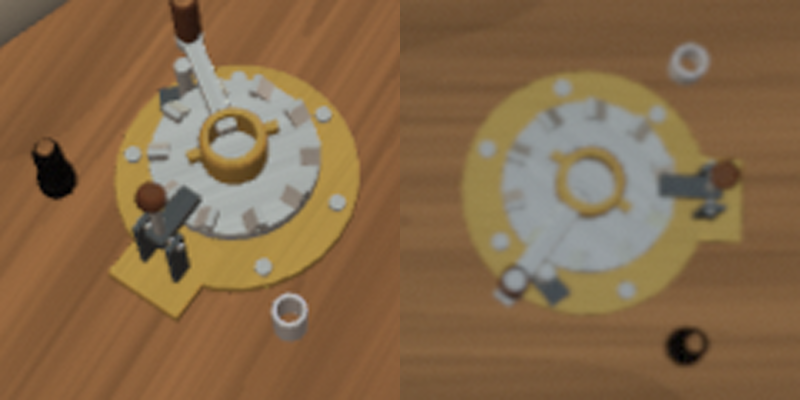

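The knob is back at its starting pixel: (151,197) here equals (226,296) in the first crop. The arm is at the post and everything else is undisturbed, so I'll hand in.

```bash
python3 -c "
from bench import job_done;print(job_done())"
```

```text
the job is handed in; nothing more can be done
None
```

I handed the job in at about 25 s of the 72 s allowed, with no verdict returned: the pawl was tipped to about 0.78 rad, the arm seated on the post at about 12.7 N for over a second, then the pawl pushed fully back down and released with the arm still at the post.

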